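Lay out a small cabinet door around its panel for gluing up

ROBOT

A 6-joint arm with a two-finger parallel gripper is mounted at the origin on the work surface. World frame = base frame: x ahead of the robot, y to its left, z up, the work surface at z = 0. Lengths are in mm, angles in rad, forces in N, time in s.
With the tool pointing down it reaches from about 250 to 850 mm from the base axis. Payload 12.5 kg.
Tool frame: the origin (TCP) lies on the centre line of the jaws, within the pads' length; the fingertips stand ctrl.nose_length ahead of it and the grasp point (between the pads) lies 2 mm behind it (ctrl.nose_length is the distance from the TCP to the fingertips, in mm); z points along the fingers, y is the line along which they close (so a half turn about z gives the same grasp; the last joint's range is limited). The gripper opens to 93 mm and grips with 3 to 60 N. Pads are 15 mm wide; open, the fingers measure 128 mm over their backs; the gripper's body (75 mm by 188 mm) begins 65 mm behind the grasp point.
Start: joints at [-1.314, 0.351, 1.652, -0, 1.139, -0.085], TCP at [184.37, -518.162, 235.633] pointing down, gripper open.
Joint ranges: [-2.75, 2.75], [-0.79, 2.1], [0.01, 2.65], [-1.57, 4.71], [0.07, 3.14], [-2.87, 2.87]. Speed limits (rad/s): [2.22, 2.22, 2.79, 3.14, 3.14, 3.14].

INTERFACE

Orientations are given as a unit quaternion [x, y, z, w].
In Python, from station import ctrl gives the robot as it stands.
- The arm moves only by the shell command python3 -m pendant 'ROWS' [FORCE]. ROWS is JSON, a list of rows, each a list of 7 numbers: the shift along the tool's x, y, z in m, then the turn, a rotation vector about the tool's x, y, z in rad, then the opening, from 0 (shut) to 1 (fully open). A call has 1 to 10 rows; each row shifts and turns the commanded pose from where the row before left it, along the tool's axes as they then stand; what a row does not reach is not made up. A row lasts 1/8 s, in which the tool goes at most 62.5 mm and 10.7 degrees, less where a joint would pass 70% of its speed; a pose out of reach is approached as far as the arm can. A call with a gripper value outside its range is refused whole. The fingers move at their own pace and stop on an object; FORCE is the grip in N (left out, the last holds). Time passes only in rows, so rows that do not move let the fingers close. It gives the time, the measured TCP pose, the force and the opening at its end, in the units of the state.
- ctrl.observe(): the state, without advancing time (a new reading comes with each control period).
- ctrl.camera(name): name is "scene" or "side" or "wrist"; returns (picture, depth): 480x640x3 uint8, blue, green, red; 480x640 float32, mm along the optical axis (not along the pixel's ray), 0 where there is no reading.
- ctrl.calibration(name): a dict with "mtx" (3x3 intrinsics, pixels), "world_to_cam" (4x4, takes a point from world to camera coordinates); the wrist camera has in their place "T_tool_cam" (4x4, takes a point from camera to tool coordinates, whose origin is the TCP and whose axes are the flange's). Camera axes: x right, y up, looking along -z (the intrinsics and any distortion apply to the point x, -y, -z); pixel columns grow to the right and rows downward; lengths in mm; the calibration is good to about 2 mm. A picture is of the moment at which its call begins: read the wrist's pose just before it. calibration takes no time and is no camera call.
- ctrl.finish_job(): hands the job in, once; it reports no verdict.
The state is a dict: "time": time; "joints": joint angles; "qd": joint speeds; "joint_efforts": joint torques, N m; "eef_pos": TCP position; "orientation": TCP orientation; "ft_force": force on the tool from outside, world axes, zero at the start; "torque": the same for the moment, N m; "opening": finger opening in mm.
Only numpy, scipy, OpenCV 4.12 (cv2) and the standard library are available. Lean on these libraries where they do the work, as an engineer would, in place of code of your own. Each camera call takes 0.05 s, during which the arm holds its last target. There are 200 camera calls.

TASK

Lay out the four frame parts flat around the plywood panel, ready for gluing up the little cabinet door: as seen from the robot, the plain hinge stile along the panel's left side, the pull stile with the finger hole along its right side, the narrow top rail across its far end and the wide bottom rail across its near end, both rails between the stiles. Each part goes square to the panel, centred on that side of it and about 25 mm clear of its edge, with its routed (grooved) edge turned towards the panel. Leave the panel, the short test piece, the push block and the featherboard where they lie.

Things in the scene. Friction and masses are not known exactly. Their poses are not given: they have to be found in the camera images.
- panel: Flat plywood door panel lying on the table, 130 (own x) by 110 (own y) by 6 mm thick, loose, 80 g. Origin: centre of its underside. Own x points away from the robot to within 15 degrees, own y to the left. Fingertips held 8 mm or more above the table pass over it. It stays where it is.
- hinge_stile: Hinge-side upright of the frame: plain light wood bar without a hole, 214 x 50 mm, 19 thick, 140 g. One long edge is routed: from above a darker strip 10 mm wide, 4 mm below the face, with a 6 mm panel groove under it; the other edge is square. Goes left of the panel. Own x along it, +y to the routed edge, z up. Starts face up. Origin: centre of underside.
- pull_stile: Opening-side upright: light wood bar, 214 x 50 mm, 19 thick, 135 g, with a 24 mm finger hole through it at mid-length. One long edge is routed: from above a darker strip 10 mm wide, 4 mm below the face, with a 6 mm panel groove under it; the other edge is square. Goes right of the panel. Own x along it, +y to the routed edge, z up. Starts face up. Origin: centre of underside.
- top_rail: Narrow short rail, light wood, 110 x 40 mm (110 with a 10 mm tongue at each end), 19 thick, 55 g. One long edge is routed: from above a darker strip 10 mm wide, 4 mm below the face, with a 6 mm panel groove under it; the other edge is square. Goes across the panel's far end. Own x along it, +y to the routed edge, z up. Starts face up. Origin: centre of underside.
- bottom_rail: Wide short rail, light wood, 110 x 64 mm (110 with a 10 mm tongue at each end), 19 thick, 90 g. One long edge is routed: from above a darker strip 10 mm wide, 4 mm below the face, with a 6 mm panel groove under it; the other edge is square. Goes across the panel's near end. Own x along it, +y to the routed edge, z up. Starts face up. Origin: centre of underside.
- test_piece: Bystander: short offcut of the same routed stock, 60 mm long, 40 mm wide, 19 mm thick, lying near the fence. Not part of the door. Origin: centre of its underside.
- push_block: Bystander: orange push block, 85 by 180 mm, with a black handle up to about 103 mm above the table. Origin: centre of its underside.
- featherboard: Bystander: black comb-like featherboard, about 115 by 180 mm, 18 mm thick, with two black knobs up to 47 mm above the table. Origin: near the middle of its underside.
There are look-alikes about, which are no part of the job. Several things look just like the panel: the one meant starts farthest to the robot's left. Leave any purple look-alike of the top_rail alone.

How it is judged:
By the outcome, as a careful person would: the job done as asked, in the order asked, and still so for the second after the job is handed in, with the robot touching nothing.
It also fails if it takes over 120 s, if anything falls off the work surface, if the arm or the gripper's body presses on something with over 40 N, if the wrist force passes 120 N, or if a joint passes its speed limit or range.

## Working session

There is one attempt and no reset: what is moved stays moved. The work goes in short steps, Python scripts to look and compute and a shell command to move; the robot and the scene stay as the last step left them, time stands still between calls to the robot, and variables do not carry over. Pictures are saved under pics/ and viewed, on a budget of 14 in all, crops included, one or two more only if the job needs it, and the job is handed in when it is done.

```bash
ls; mkdir -p pics; python3 - <<'E'
from station import ctrl
import cv2,numpy as np
print(ctrl.observe(), ctrl.nose_length)
for n in("scene","side"):
    p,d=ctrl.camera(n); cv2.imwrite(f"pics/{n}0.png",p); np.save(f"pics/{n}0.npy",d)
    print(n,ctrl.calibration(n))
print(ctrl.calibration("wrist"))
E
```

```text
pics
{'time': 0.0, 'joints': array([-1.31362010e+00,  3.51230017e-01,  1.65244615e+00,  2.11332661e-07,
        1.13908290e+00, -8.46132839e-02]), 'qd': array([ 7.13461140e-04,  3.71431380e-04, -8.90597385e-05,  2.09453246e-03,
        1.95916238e-05, -1.52187217e-03]), 'joint_efforts': array([-2.61165718e-03, -4.97326469e+01, -2.85253733e+01,  6.97921962e-02,
        2.57827027e-02, -9.13388089e-05]), 'eef_pos': array([ 184.27810004, -517.85798551,  235.0964351 ]), 'orientation': array([ 9.85432835e-01,  1.70064066e-01, -5.01620945e-05, -5.81047347e-04]), 'ft_force': array([0.7499044 , 0.13489431, 1.0569246 ]), 'torque': array([ 0.05546533,  0.00087971, -0.03755547]), 'opening': 92.96529454759889} 17.0
scene {'mtx': array([[596.12480537,   0.        , 322.81510078],
       [  0.        , 596.12480537, 238.34694537],
       [  0.        ,   0.        ,   1.        ]]), 'world_to_cam': array([[ 6.29788626e-01,  7.76613003e-01,  1.54444407e-02,
        -2.61603499e+02],
       [-5.43542872e-01,  4.26403702e-01,  7.23008319e-01,
         2.92704387e+02],
       [ 5.54912095e-01, -4.6373
[... 484 characters left out ...]
981e+01],
       [-1.36099521e-01, -6.62712201e-01,  7.36403055e-01,
        -1.58771977e+03],
       [ 0.00000000e+00,  0.00000000e+00,  0.00000000e+00,
         1.00000000e+00]])}
{'mtx': array([[399.5853137 ,   0.        , 314.91802826],
       [  0.        , 399.5853137 , 239.68882024],
       [  0.        ,   0.        ,   1.        ]]), 'T_tool_cam': array([[-3.60220077e-04,  9.70449034e-01,  2.41305909e-01,
         6.70951056e+01],
       [ 9.99999790e-01,  2.19558439e-04,  6.09805730e-04,
         3.38029047e-02],
       [ 5.38804634e-04,  2.41306078e-01, -9.70448910e-01,
        -1.49214286e+02],
       [ 0.00000000e+00,  0.00000000e+00,  0.00000000e+00,
         1.00000000e+00]])}
```

View pics/scene0.png

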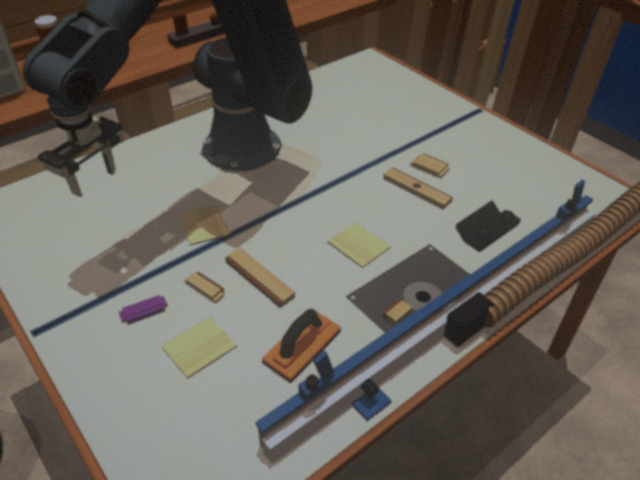

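View pics/side0.png

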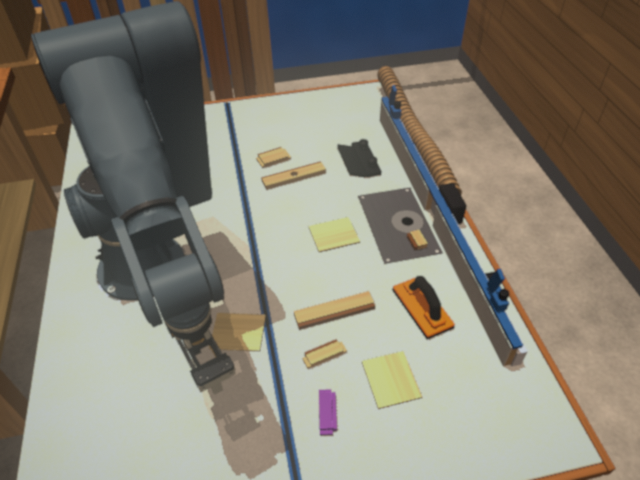

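Candidates (scene pixels):
- **Panel:** yellow sheets at (358,244), (205,225) and (200,346). The leftmost (largest y) is (358,244).
- **Stiles:** (418,187) has the hole, (260,277) is plain.
- **Rails:** (430,164) and (205,287), to be told apart by width. Purple (143,308) is the look-alike, and the test piece is (398,311).

Next I measure them.

```bash
cat > h.py <<'E'
from station import ctrl
import cv2,numpy as np
from scipy.spatial.transform import Rotation as R
def cam_pose(name,st=None):
    c=ctrl.calibration(name)
    if name!="wrist": return c["mtx"],np.linalg.inv(c["world_to_cam"])
    T=np.eye(4);T[:3,:3]=R.from_quat(st["orientation"]).as_matrix();T[:3,3]=st["eef_pos"]
    return c["mtx"],T@c["T_tool_cam"]
def ray(K,T,uv,z):
    uv=np.atleast_2d(np.float64(uv))
    d=np.c_[(uv[:,0]-K[0,2])/K[0,0],-(uv[:,1]-K[1,2])/K[1,1],-np.ones(len(uv))]@T[:3,:3].T
    o=T[:3,3]
    return o+d*((z-o[2])/d[:,2])[:,None]
def proj(K,T,P):
    P=np.atleast_2d(P);q=(np.c_[P,np.ones(len(P))]@np.linalg.inv(T).T)[:,:3]
    return np.c_[K[0,0]*q[:,0]/-q[:,2]+K[0,2],K[1,1]*-q[:,1]/-q[:,2]+K[1,2]]
E
python3 - <<'E'
from h import *
for n in("scene","side"):
    p=cv2.imread(f"pics/{n}0.png");d=np.load(f"pics/{n}0.npy");K,T=cam_pose(n)
    hsv=cv2.cvtColor(p,cv2.COLOR_BGR2HSV)
    m=cv2.inRange(hsv,(8,45,60),(35,255,255))
    cs,_=cv2.findContours(m,cv2.RETR_EXTERNAL,cv2.CHAIN_APPROX_NONE)
    for c in cs:
        if not 120<cv2.contourArea(c)<6000: continue
        mm=np.zeros(m.shape,np.uint8);cv2.drawContours(mm,[c],-1,255,-1)
        v,u=np.nonzero(mm);dd=d[v,u]
        q=np.c_[(u-K[0,2])/K[0,0]*dd,-(v-K[1,2])/K[1,1]*dd,-dd]@T[:3,:3].T+T[:3,3]
        z=np.median(q[:,2])
        if z>60 or z<-20:continue
        xy=ray(K,T,c[:,0,:],min(max(z,0),19))[:,:2].astype(np.float32)
        r=cv2.minAreaRect(xy);M=cv2.moments(c)
        print(n,[round(M['m10']/M['m00']),round(M['m01']/M['m00'])],"z%.1f"%z,np.round(r[0]),np.round(r[1]),round(r[2],1))
# close crop of pieces
p=cv2.imread("pics/scene0.png")
a=cv2.resize(p[140:270,320:460],None,fx=4,fy=4,interpolation=cv2.INTER_CUBIC)
cv2.imwrite("pics/crop1.png",a)
E
```

```text
scene [198, 347] z5.9 [ 595. -507.] [112. 130.] 2.0
scene [302, 348] z20.4 [ 741. -325.] [ 90. 187.] 12.3
scene [397, 311] z17.2 [806. -91.] [49. 75.] 3.6
scene [205, 286] z17.1 [ 457. -406.] [113.  47.] 13.4
scene [260, 277] z18.1 [ 511. -284.] [225.  58.] 5.2
scene [242, 237] z0.3 [ 354. -218.] [ 30. 108.] 3.0
scene [359, 244] z6.3 [571.  -3.] [131. 112.] 4.8
scene [418, 187] z17.8 [504. 282.] [222.  64.] 10.0
scene [430, 165] z18.1 [455. 394.] [112.  82.] 13.6
scene [161, 45] z46.1 [-761.  191.] [381. 797.] 51.0
scene [319, 9] z46.5 [-583.  869.] [417. 284.] 53.2
scene [25, 59] z43.0 [-1022.  -336.] [ 347. 1023.] 59.3
side [391, 379] z4.4 [ 593. -508.] [111. 132.] 2.2
side [206, 354] z-0.0 [ 157. -337.] [46. 45.] 19.4
side [324, 353] z15.2 [ 448. -409.] [111.  50.] 12.6
side [334, 310] z16.1 [ 505. -286.] [216.  63.] 5.3
side [275, 306] z-1.2 [ 355. -217.] [ 35. 119.] 0.4
side [422, 309] z18.5 [ 735. -329.] [ 91. 190.] 12.7
side [417, 239] z13.9 [801. -91.] [53. 81.] 4.8
side [334, 234] z4.4 [569.  -4.] [132. 114.] 4.5
side [293, 175] z15.2 [500. 280.] [218.  67.] 10.1
side [273, 157] z14.8 [445. 393.] [113.  82.] 15.1
side [459, 262] z39.6 [895.   4.] [1129.   56.] 90.0
```

View pics/crop1.png

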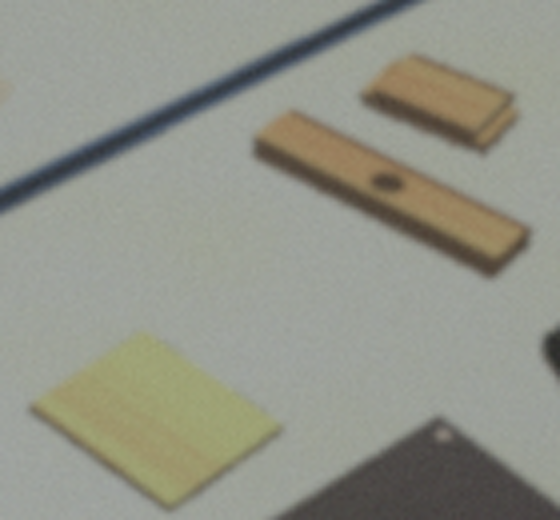

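The crop shows the panel, the holed stile and the wide bottom rail (crop (440,100), with a tongue visible at its end). All sizes match the description:

| Part | Position (mm) | Yaw |
|---|---|---|
| panel | (570,-3) | ~4.6° |
| hinge stile | (508,-285) | not noted |
| pull stile | (502,281) | not noted |
| top rail (40 mm wide) | (452,-407) | not noted |
| bottom rail (64 mm wide) | (450,394) | not noted |

Now I move over the hinge stile and top rail for a close look at the routed edges.

```bash
cat >> h.py <<'E'
def yaw(st):
    m=R.from_quat(st["orientation"]).as_matrix();return np.arctan2(m[1,0],m[0,0])
def delta(x,y,z,yawdeg,turn_first=True):
    """total tool-frame shift (m) for a down-pointing tool, and turn about tool z (rad), to reach TCP x,y,z at yaw"""
    st=ctrl.observe();th=yaw(st);t=np.radians(yawdeg)
    turn=-((t-th+np.pi)%(2*np.pi)-np.pi)
    d=np.array([x,y,z])-st["eef_pos"];out=[]
    for a in(th,t): out.append(np.round([d[0]*np.cos(a)+d[1]*np.sin(a),d[0]*np.sin(a)-d[1]*np.cos(a),-d[2]],1))
    tilt=R.from_quat(st["orientation"]).as_matrix()[:,2]
    print("t%.2f pos"%st["time"],np.round(st["eef_pos"],1),"yaw %.2f"%np.degrees(th),"zaxis",np.round(tilt,4),"open %.1f"%st["opening"],"q6 %.2f"%st["joints"][5],"F",np.round(st["ft_force"],1))
    print("shift mm before turn",out[0],"after turn",out[1],"turn rad %.4f"%turn)
E
python3 -m pendant '[[0.052,-0.010,-0.002,0,0,0,1],[0.052,-0.010,-0.002,0,0,0,1],[0.052,-0.010,-0.002,0,0,0,1],[0.052,-0.010,-0.002,0,0,0,1],[0.052,-0.010,-0.002,0,0,0,1],[0.052,-0.010,-0.002,0,0,0,1],[0.049,-0.010,-0.002,0,0,0,1],[0,0,0,0,0,0.125,1],[0,0,0,0,0,0.125,1],[0,0,0,0,0,0,1]]'
python3 - <<'E'
from h import *
st=ctrl.observe();p,d=ctrl.camera("wrist");cv2.imwrite("pics/w1.png",p)
delta(508,-285,250,5.2)
import pickle;pickle.dump(st,open("pics/w1.pkl","wb"))
K,T=cam_pose("wrist",st);print(proj(K,T,[[508,-285,19],[452,-407,19]]))
E
```

```text
time: 1.35
eef_pos: [501.0, -331.0, 249.3]
orientation: [0.999, 0.046, -0.0, -0.0]
ft_force: [0.7, 0.1, 1.0]
opening: 93.0
t1.40 pos [ 500.9 -331.2  249.4] yaw 5.41 zaxis [-4.e-04  3.e-04 -1.e+00] open 92.7 q6 0.81 F [-0.6 -0.   0.4]
shift mm before turn [ 11.4 -45.3  -0.6] after turn [ 11.3 -45.3  -0.6] turn rad 0.0037
[[268.14059103 200.36159986]
 [386.853496   267.31062129]]
```

View pics/w1.png

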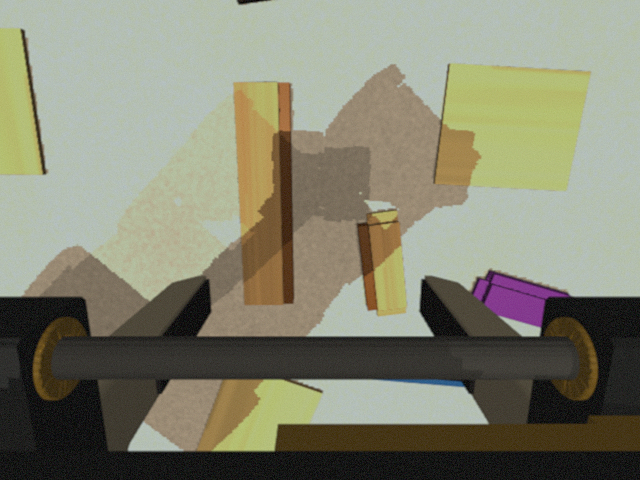

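The wrist view shows the hinge stile at (265,195) with its dark routed strip on the picture's right, which is world -y. That is already the way it must face. The top rail at (382,262) has its strip on the left, world +y. The purple look-alike is at (525,295). Next I refine both poses.

```bash
cat >> h.py <<'E'
def rects(pic,K,T,roi,z,lo=(5,70,30),hi=(35,255,255),k=3):
    """minAreaRect on plane z of wood coloured blobs in roi (u0,v0,u1,v1)"""
    hsv=cv2.cvtColor(pic,cv2.COLOR_BGR2HSV);m=np.zeros(pic.shape[:2],np.uint8)
    u0,v0,u1,v1=roi;m[v0:v1,u0:u1]=cv2.inRange(hsv,lo,hi)[v0:v1,u0:u1]
    m=cv2.morphologyEx(m,cv2.MORPH_OPEN,np.ones((k,k)))
    cs,_=cv2.findContours(m,cv2.RETR_EXTERNAL,cv2.CHAIN_APPROX_NONE)
    c=max(cs,key=cv2.contourArea);r=cv2.minAreaRect(ray(K,T,c[:,0,:],z)[:,:2].astype(np.float32))
    px=proj(K,T,np.c_[cv2.boxPoints(r),np.full(4,z)])
    print("centre",np.round(r[0],1),"size",np.round(r[1],1),"ang %.2f"%r[2],"px",np.round(px).astype(int).tolist());return r
E
python3 - <<'E'
from h import *
import pickle
st=pickle.load(open("pics/w1.pkl","rb"));p=cv2.imread("pics/w1.png");K,T=cam_pose("wrist",st)
hsv=cv2.cvtColor(p,cv2.COLOR_BGR2HSV)
for u,v in[(255,120),(285,110),(285,250),(310,150),(310,250),(350,160),(365,250),(385,260)]:print((u,v),hsv[v,u])
for S in(110,140):
  rects(p,K,T,(225,70,310,320),19,(5,S,40)); rects(p,K,T,(350,200,410,325),19,(5,S,40))
# corner pixels by eye
for q,z in[((234,83),19),((243,303),19),((290,83),15),((294,303),15)]:print(q,np.round(ray(K,T,q,z),1))
E
```

```text
(255, 120) [ 20 135 181]
(285, 110) [ 14 157 161]
(285, 250) [ 14 172  89]
(310, 150) [ 17  61 159]
(310, 250) [ 20  65 149]
(350, 160) [ 19  64 124]
(365, 250) [ 13 157  91]
(385, 260) [ 25 124 168]
centre [ 507.2 -282.2] size [211.6  50. ] ang 5.29 px [[244, 304], [293, 304], [290, 83], [234, 83]]
centre [ 454.2 -401.5] size [106.7  40.1] ang 12.22 px [[366, 316], [405, 312], [398, 210], [356, 215]]
centre [ 507.5 -284. ] size [210.2  47.7] ang 4.50 px [[245, 303], [292, 304], [292, 84], [239, 83]]
centre [ 453.  -401.2] size [89.  38.7] ang 11.89 px [[366, 309], [403, 305], [398, 220], [358, 224]]
(234, 83) [[ 610.3 -247.9   19. ]]
(243, 303) [[ 400.6 -266.2   19. ]]
(290, 83) [[ 615.4 -297.4   15. ]]
(294, 303) [[ 403.7 -317.9   15. ]]
```

```bash
python3 -m pendant '[[0.011,-0.048,0,0,0,0,1],[0,0,0.057,0,0,0,1],[0,0,0.057,0,0,0,1],[0,0,0.057,0,0,0,1],[0,0,0.03,0,0,0,1],[0,0,0.020,0,0,0,1],[0,0,0.007,0,0,0,1],[0,0,0,0,0,0,1]]' 25
python3 -c "
from h import *
delta(507.5,-282.5,21,5.2)"
```

```text
time: 2.4
eef_pos: [507.9, -282.7, 22.2]
orientation: [0.999, 0.046, 0.0, 0.0]
ft_force: [-0.1, 0.2, 0.6]
opening: 93.3
t2.40 pos [ 507.9 -282.7   22.2] yaw 5.28 zaxis [ 6.e-04 -4.e-04 -1.e+00] open 93.3 q6 0.89 F [-0.1  0.2  0.6]
shift mm before turn [-0.4 -0.2  1.2] after turn [-0.4 -0.2  1.2] turn rad 0.0015
```

```bash
python3 -m pendant '[[0,0,0,0,0,0,0],[0,0,0,0,0,0,0],[0,0,0,0,0,0,0],[0,0,0,0,0,0,0],[0,0,0,0,0,0,0],[0,0,0,0,0,0,0]]' 25
python3 -c "
from h import *
delta(561.6,101.2,120,4.6)"
```

```text
time: 3.15
eef_pos: [507.6, -282.4, 21.7]
orientation: [0.999, 0.046, 0.0, -0.0]
ft_force: [-0.8, 0.8, 1.6]
opening: 49.5
t3.15 pos [ 507.6 -282.4   21.7] yaw 5.26 zaxis [ 0.  0. -1.] open 49.5 q6 0.89 F [-0.8  0.8  1.6]
shift mm before turn [  89.  -377.   -98.3] after turn [  84.6 -378.   -98.3] turn rad 0.0116
```

```bash
python3 -m pendant '[[0,0,-0.05,0,0,0.012,0],[0,0,-0.06,0,0,0,0],[0,0,-0.06,0,0,0,0],[0.012,-0.054,0,0,0,0,0],[0.012,-0.054,0,0,0,0,0],[0.012,-0.054,0,0,0,0,0],[0.012,-0.054,0,0,0,0,0],[0.012,-0.054,0,0,0,0,0],[0.012,-0.054,0,0,0,0,0],[0.012,-0.054,0,0,0,0,0]]' 25
python3 -m pendant '[[0,0,0,0,0,0,0]]'
python3 - <<'E'
from h import *
import pickle
st=ctrl.observe();p,d=ctrl.camera("wrist");cv2.imwrite("pics/w2.png",p)
delta(561.6,101.2,21.5,4.6)
pickle.dump(st,open("pics/w2.pkl","wb"))
K,T=cam_pose("wrist",st);print(proj(K,T,[[570,-3,6]]))
E
```

```text
time: 4.4
eef_pos: [561.1, 102.9, 191.6]
orientation: [0.999, 0.04, -0.0, 0.0]
ft_force: [0.7, -0.7, -2.0]
opening: 49.7
time: 4.53
eef_pos: [561.0, 104.2, 191.3]
orientation: [0.999, 0.042, -0.0, -0.0]
ft_force: [-0.0, 0.6, -1.7]
opening: 50.0
t4.58 pos [560.9 102.4 191.3] yaw 4.73 zaxis [-6.e-04 -2.e-04 -1.e+00] open 49.6 q6 1.59 F [ 0.3 -0.3 -1.2]
shift mm before turn [  0.6   1.2 169.8] after turn [  0.6   1.2 169.8] turn rad 0.0022
[[441.54784275 221.3016672 ]]
```

View pics/w2.png

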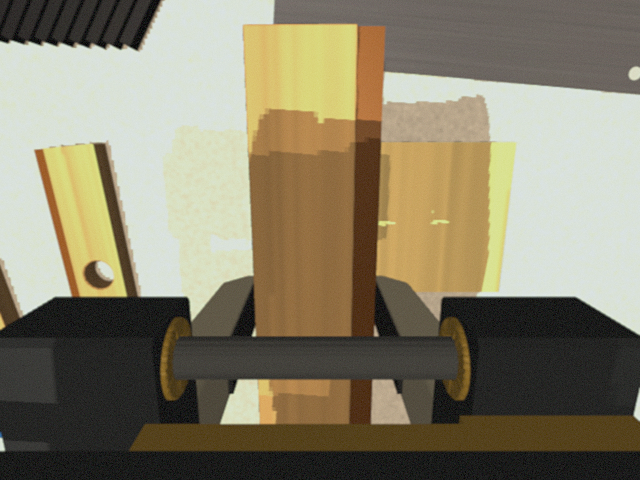

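The held stile at (310,200) fills the middle of the view. The panel's right corners are at (515,142) and (500,292). The pull stile at (85,220) has its dark strip on the left, so it faces world +y, which is already right. I'll compute the panel's right edge and the held stile's pose.

```bash
python3 - <<'E'
from h import *
import pickle
st=pickle.load(open("pics/w2.pkl","rb"));K,T=cam_pose("wrist",st)
P=ray(K,T,[(515,142),(500,292)],6);print(np.round(P,1));d=P[0]-P[1];a=np.arctan2(d[1],d[0])
print("len",np.linalg.norm(d),"yaw",np.degrees(a),"centre",P.mean(0)+55*np.array([-np.sin(a),np.cos(a),0]))
z=st["eef_pos"][2]-21.7
Q=ray(K,T,[(243,25),(262,424),(358,24)],z+19);print(np.round(Q,1));d=Q[0]-Q[1];print("held yaw",np.degrees(np.arctan2(d[1],d[0])),"width",Q[0]-Q[2])
Q=ray(K,T,[(384,24),(371,424)],z+15);print(np.round(Q,1));d=Q[0]-Q[1];print("held yaw",np.degrees(np.arctan2(d[1],d[0])))
E
```

```text
[[640.  -52.    6. ]
 [510.8 -65.1   6. ]]
len 129.88969155334564 yaw 5.816950489677859 centre [569.82427072  -3.84388591   6.        ]
[[664.3 137.9 188.6]
 [504.5 123.1 188.6]
 [667.9  98.4 188.6]]
held yaw 5.2914742455660235 width [-3.61158439 39.56699736  0.        ]
[[669.8  88.9 184.6]
 [505.4  74.1 184.6]]
held yaw 5.1261570121014
```

```bash
python3 -m pendant '[[0,0.0022,0.05,0,0,-0.005,0],[0,0,0.05,0,0,0,0],[0,0,0.04,0,0,0,0],[0,0,0.02,0,0,0,0],[0,0,0.006,0,0,0,0],[0,0,0.003,0,0,0,0],[0,0,0,0,0,0,0]]' 25
python3 -c "
from h import *
delta(560.8,100.9,21.7,5)"
```

```text
time: 5.45
eef_pos: [562.0, 98.9, 23.6]
orientation: [0.999, 0.042, 0.001, -0.0]
ft_force: [-0.2, -0.1, -1.1]
opening: 49.7
t5.45 pos [562.   98.9  23.6] yaw 4.86 zaxis [ 1.6e-03  1.0e-04 -1.0e+00] open 49.7 q6 1.58 F [-0.2 -0.1 -1.1]
shift mm before turn [-1.  -2.1  1.9] after turn [-1.  -2.1  1.9] turn rad -0.0025
```

```bash
python3 -m pendant '[[0,-0.001,0.001,0,0,0,0],[0,0,0,0,0,0,0]]' 25
python3 -c "
from h import *
delta(560.8,100.9,21.7,5)"
python3 -m pendant '[[0,0,0.0005,0,0,0,0],[0,0,0,0,0,0,0.65],[0,0,0,0,0,0,0.65],[0,0,0,0,0,0,0.65]]' 25
python3 -c "
from h import *
delta(560.8,100.9,21.7,5)"
```

```text
time: 5.7
eef_pos: [561.4, 100.0, 22.0]
orientation: [0.999, 0.042, 0.0, -0.0]
ft_force: [0.1, -0.2, -0.8]
opening: 49.4
t5.70 pos [561.4 100.   22. ] yaw 4.87 zaxis [ 6.e-04  1.e-04 -1.e+00] open 49.4 q6 1.58 F [ 0.1 -0.2 -0.8]
shift mm before turn [-0.6 -0.9  0.3] after turn [-0.6 -0.9  0.3] turn rad -0.0023
time: 6.2
eef_pos: [561.3, 99.9, 21.1]
orientation: [0.999, 0.042, 0.0, -0.0]
ft_force: [0.4, -0.3, -0.4]
opening: 60.6
t6.20 pos [561.3  99.9  21.1] yaw 4.86 zaxis [ 0.  0. -1.] open 60.6 q6 1.58 F [ 0.4 -0.3 -0.4]
shift mm before turn [-0.4 -1.1 -0.6] after turn [-0.4 -1.1 -0.6] turn rad -0.0025
```

```bash
python3 -m pendant '[[0,0,-0.02,0,0,0,0.65],[0,0,-0.06,0,0,0,1],[0,0,-0.06,0,0,0,1],[0,0,-0.06,0,0,0,1],[-0.011,-0.051,0,0,0,0,1],[-0.011,-0.051,0,0,0,0,1],[-0.011,-0.051,0,0,0,0,1],[-0.011,-0.051,0,0,0,0,1],[0,0,0,0,0,-0.09,1],[0,0,0,0,0,0,1]]' 25
python3 - <<'E'
from h import *
import pickle
st=ctrl.observe();p,d=ctrl.camera("wrist");cv2.imwrite("pics/w3.png",p)
pickle.dump(st,open("pics/w3.pkl","wb"))
delta(502,281,21.5,10)
K,T=cam_pose("wrist",st);q=proj(K,T,[[502,281,19],[450,393,19],[561,100,19],[570,-4,6]]);print(q)
for i in(0,1):
    u,v=q[i];
    for S in(90,120): rects(p,K,T,(max(0,int(u)-95),0,int(u)+65,320),19,(5,S,30))
E
```

```text
time: 7.45
eef_pos: [499.9, 299.8, 222.3]
orientation: [0.996, 0.087, 0.0, -0.0]
ft_force: [-0.0, -0.5, 0.6]
opening: 92.9
t7.50 pos [500.1 299.3 222.1] yaw 9.92 zaxis [ 8.e-04  3.e-04 -1.e+00] open 93.1 q6 1.86 F [-0.6  0.2  0.1]
shift mm before turn [ -1.3  18.4 200.6] after turn [ -1.3  18.4 200.6] turn rad -0.0015
[[336.32304861 218.93517177]
 [205.70228129 252.92734222]
 [550.7181247  189.27631566]
 [654.56210088 197.68516913]]
centre [505.6 289.9] size [204.8  49.8] ang 10.07 px [[301, 319], [353, 319], [358, 92], [298, 92]]
centre [505.2 290. ] size [204.   48.8] ang 9.97 px [[301, 319], [352, 319], [357, 93], [299, 93]]
centre [451.9 399.8] size [107.4  65.7] ang 14.45 px [[173, 307], [241, 302], [226, 188], [153, 194]]
centre [453.4 393.1] size [106.4  50.2] ang 14.34 px [[188, 305], [240, 302], [226, 189], [169, 194]]
```

View pics/w3.png

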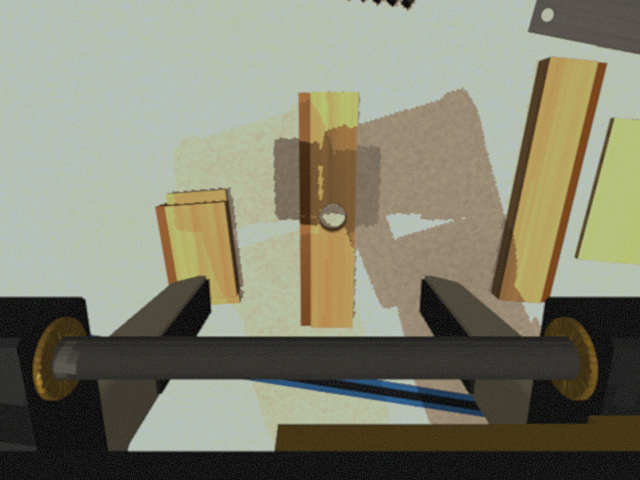

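The pull stile is at (328,217), with its strip on the left and the hole at (333,217). The bottom rail at (200,245) also has its strip on the left. I grasp the pull stile now.

```bash
python3 -m pendant '[[0.0007,0.0106,0.05,0,0,0,1],[0,0,0.057,0,0,0,1],[0,0,0.057,0,0,0,1],[0,0,0.025,0,0,0,1],[0,0,0.01,0,0,0,1],[0,0,0.0015,0,0,0,1],[0,0,0,0,0,0,1]]' 25
python3 -c "
from h import *
delta(502.5,289,21.5,10)"
python3 -m pendant '[[0,0,0,0,0,0,0],[0,0,0,0,0,0,0],[0,0,0,0,0,0,0],[0,0,0,0,0,0,0],[0,0,0,0,0,0,0],[0,0,0,0,0,0,0]]' 25
python3 -c "
from h import *
delta(579.2,-108.3,200,5)"
```

```text
time: 8.38
eef_pos: [503.4, 289.3, 21.9]
orientation: [0.996, 0.087, 0.001, -0.0]
ft_force: [-0.5, -0.3, 0.2]
opening: 92.8
t8.38 pos [503.4 289.3  21.9] yaw 9.98 zaxis [ 1.8e-03  8.0e-04 -1.0e+00] open 92.8 q6 1.84 F [-0.5 -0.3  0.2]
shift mm before turn [-1.   0.2  0.4] after turn [-1.   0.2  0.4] turn rad -0.0003
time: 9.12
eef_pos: [502.7, 289.1, 20.6]
orientation: [0.996, 0.087, -0.0, 0.0]
ft_force: [-0.1, -1.1, 0.5]
opening: 49.6
t9.12 pos [502.7 289.1  20.6] yaw 10.01 zaxis [-0. -0. -1.] open 49.6 q6 1.84 F [-0.1 -1.1  0.5]
shift mm before turn [   6.3  404.6 -179.4] after turn [  41.6  402.5 -179.4] turn rad 0.0875
```

```bash
python3 -m pendant '[[0,0,-0.05,0,0,0.0875,0],[0,0,-0.06,0,0,0,0],[0,0,-0.06,0,0,0,0],[0.006,0.0575,0,0,0,0,0],[0.006,0.0575,0,0,0,0,0],[0.006,0.0575,0,0,0,0,0],[0.006,0.0575,0,0,0,0,0],[0.006,0.0575,0,0,0,0,0],[0.006,0.0575,0,0,0,0,0],[0.006,0.0575,0,0,0,0,0]]' 25
python3 -m pendant '[[0,0,0,0,0,0,0],[0,0,0,0,0,0,0]]'
python3 - <<'E'
from h import *
import pickle
st=ctrl.observe();p,d=ctrl.camera("wrist");cv2.imwrite("pics/w4.png",p)
pickle.dump(st,open("pics/w4.pkl","wb"))
delta(579.2,-108.3,21,5)
E
```

```text
time: 10.38
eef_pos: [579.5, -110.1, 190.4]
orientation: [0.999, 0.044, -0.0, -0.0]
ft_force: [0.9, 1.0, -0.9]
opening: 50.0
time: 10.62
eef_pos: [579.2, -107.8, 190.2]
orientation: [0.999, 0.043, -0.0, -0.0]
ft_force: [-0.6, 0.5, -1.4]
opening: 49.6
t10.68 pos [ 579.3 -107.2  190.4] yaw 5.04 zaxis [-7.e-04  4.e-04 -1.e+00] open 49.7 q6 1.22 F [ 0.4 -0.  -1.5]
shift mm before turn [ -0.2   1.1 169.4] after turn [ -0.2   1.1 169.4] turn rad 0.0007
```

View pics/w4.png

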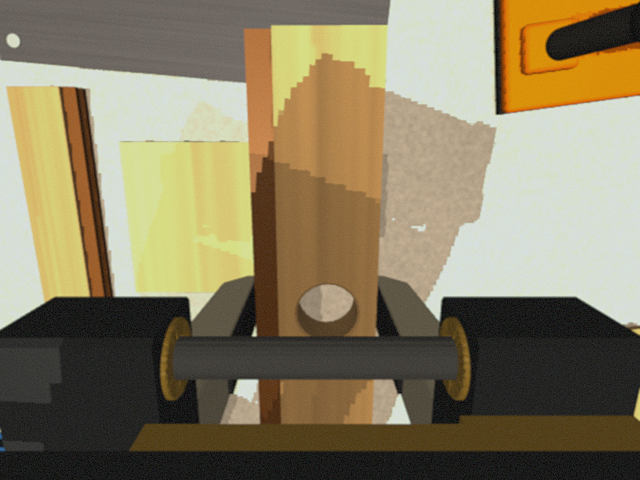

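The held pull stile at (315,200) has its strip on the left, towards the panel. The panel's left corners are at (121,142) and (134,294). The placed hinge stile at (55,190) has its routed edge towards the panel. I'll compute positions from those corners.

```bash
python3 - <<'E'
from h import *
import pickle
st=pickle.load(open("pics/w4.pkl","rb"));K,T=cam_pose("wrist",st)
P=ray(K,T,[(121,142),(134,294)],6);print(np.round(P,1));d=P[0]-P[1];a=np.arctan2(d[1],d[0])
print("len",np.linalg.norm(d),"yaw",np.degrees(a),"centre",P.mean(0)-55*np.array([-np.sin(a),np.cos(a),0]))
# far edge of panel
Q=ray(K,T,[(121,142),(240,140)],6);d=Q[1]-Q[0];print("far edge normal yaw",np.degrees(np.arctan2(d[1],d[0]))+90)
Q=ray(K,T,[(8,87),(40,297)],19);d=Q[0]-Q[1];print("hinge outer",np.round(Q,1),np.degrees(np.arctan2(d[1],d[0])))
Q=ray(K,T,[(88,88),(105,297)],15);d=Q[0]-Q[1];print("hinge inner",np.round(Q,1),np.degrees(np.arctan2(d[1],d[0])))
z=st["eef_pos"][2]-20.8
Q=ray(K,T,[(387,24),(373,424)],z+19);d=Q[0]-Q[1];print("held outer",np.round(Q,1),np.degrees(np.arctan2(d[1],d[0])))
Q=ray(K,T,[(245,28),(260,424)],z+15);d=Q[0]-Q[1];print("held inner",np.round(Q,1),np.degrees(np.arctan2(d[1],d[0])))
E
```

```text
[[630.9  55.1   6. ]
 [499.5  47.6   6. ]]
len 131.59874869574801 yaw 3.265328632568277 centre [568.35580932  -3.60031717   6.        ]
far edge normal yaw 5.893427896776473
hinge outer [[664.7 132.8  19. ]
 [495.5 122.2  19. ]] 3.5725541821875804
hinge inner [[669.5  74.7  15. ]
 [498.5  68.7  15. ]] 2.0251072752497126
held outer [[ 686.8 -123.1  188.4]
 [ 527.6 -137.7  188.4]] 5.25696802393362
held inner [[682.3 -73.9 184.4]
 [520.  -87.8 184.4]] 4.914732767833206
```

```bash
python3 -m pendant '[[-0.001,0.001,0.05,0,0,0.006,0],[0,0,0.05,0,0,0,0],[0,0,0.04,0,0,0,0],[0,0,0.02,0,0,0,0],[0,0,0.006,0,0,0,0],[0,0,0.003,0,0,0,0],[0,0,0,0,0,0,0],[0,0,0,0,0,0,0]]' 25
python3 -c "
from h import *
delta(577.8,-108.4,20.8,4.6)"
```

```text
time: 11.68
eef_pos: [579.1, -109.4, 22.5]
orientation: [0.999, 0.041, 0.001, 0.0]
ft_force: [-0.6, -0.3, -2.4]
opening: 50.0
t11.68 pos [ 579.1 -109.4   22.5] yaw 4.66 zaxis [ 1.3e-03 -3.0e-04 -1.0e+00] open 50.0 q6 1.22 F [-0.6 -0.3 -2.4]
shift mm before turn [-1.3 -1.1  1.7] after turn [-1.3 -1.1  1.7] turn rad 0.0010
```

```bash
python3 -m pendant '[[-0.001,-0.001,0.001,0,0,0,0],[0,0,0.0005,0,0,0,0],[0,0,0,0,0,0,0.65],[0,0,0,0,0,0,0.65],[0,0,0,0,0,0,0.65],[0,0,-0.02,0,0,0,0.65],[0,0,-0.06,0,0,0,1],[0,0,-0.06,0,0,0,1]]' 25
python3 -m pendant '[[0,0,-0.03,0,0,-0.135,1],[-0.024,0.047,0,0,0,0,1],[-0.024,0.047,0,0,0,0,1],[-0.024,0.047,0,0,0,0,1],[-0.024,0.047,0,0,0,0,1],[-0.024,0.047,0,0,0,0,1],[-0.024,0.047,0,0,0,0,1],[0,0,0,0,0,0,1],[0,0,0,0,0,0,1]]'
python3 - <<'E'
from h import *
import pickle
st=ctrl.observe();p,d=ctrl.camera("wrist");cv2.imwrite("pics/w5.png",p)
pickle.dump(st,open("pics/w5.pkl","wb"))
delta(454,-401.5,21,12.2)
K,T=cam_pose("wrist",st);q=proj(K,T,[[454,-401.5,19]]);print(q);u,v=q[0]
for S in(90,110): rects(p,K,T,(int(u)-50,int(v)-110,int(u)+50,330),19,(5,S,30))
E
```

```text
time: 12.68
eef_pos: [577.5, -108.3, 163.0]
orientation: [0.999, 0.041, 0.0, 0.0]
ft_force: [1.6, -0.3, 0.3]
opening: 76.2
time: 13.8
eef_pos: [497.5, -414.3, 191.0]
orientation: [0.994, 0.108, 0.0, 0.0]
ft_force: [-0.1, 0.2, -0.4]
opening: 92.8
t13.85 pos [ 497.8 -413.8  190.9] yaw 12.43 zaxis [ 3.e-04  0.e+00 -1.e+00] open 92.8 q6 0.59 F [0.3 0.2 0.4]
shift mm before turn [-40.1 -21.4 169.9] after turn [-40.2 -21.3 169.9] turn rad 0.0040
[[289.33697982 270.7795075 ]]
centre [ 454.2 -403. ] size [107.2  39.4] ang 13.19 px [[270, 329], [315, 329], [313, 208], [265, 209]]
centre [ 454.  -403.1] size [106.5  38.7] ang 13.23 px [[271, 329], [315, 329], [313, 208], [265, 209]]
```

View pics/w5.png

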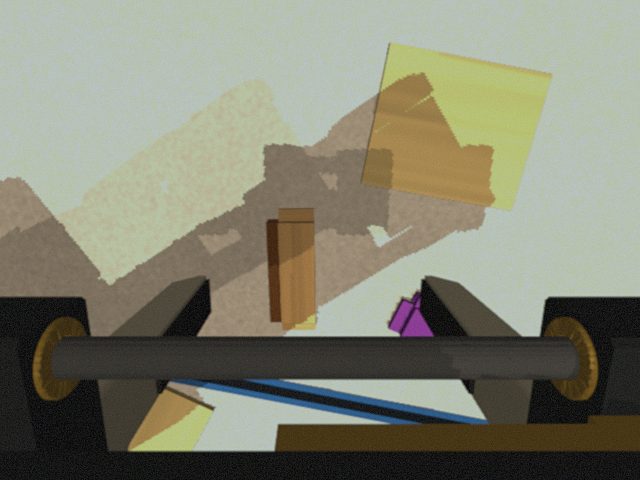

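The top rail is at (295,268) and measures 40 × 107 mm, with its strip on the left. The purple piece at (410,315) is about 80 mm off, so I'll use a reduced opening.

```bash
python3 -m pendant '[[-0.0407,-0.0207,0,0,0,-0.01,0.75],[0,0,0.05,0,0,0,0.75],[0,0,0.057,0,0,0,0.75],[0,0,0.04,0,0,0,0.75],[0,0,0.017,0,0,0,0.75],[0,0,0.005,0,0,0,0.75],[0,0,0,0,0,0,0.75],[0,0,0,0,0,0,0.75]]' 25
python3 -c "
from h import *
delta(453.5,-402.5,21,13)"
```

```text
time: 14.85
eef_pos: [453.9, -403.7, 22.6]
orientation: [0.994, 0.113, 0.001, 0.001]
ft_force: [-0.9, -0.0, -0.9]
opening: 70.1
t14.85 pos [ 453.9 -403.7   22.6] yaw 12.97 zaxis [ 0.0015 -0.0016 -1.    ] open 70.1 q6 0.54 F [-0.9 -0.  -0.9]
shift mm before turn [-0.1 -1.3  1.6] after turn [-0.1 -1.3  1.6] turn rad -0.0005
```

```bash
python3 -m pendant '[[0,0,0,0,0,0,0],[0,0,0,0,0,0,0],[0,0,0,0,0,0,0],[0,0,0,0,0,0,0],[0,0,0,0,0,0,0]]' 25
python3 -c "
from h import *
delta(679,5.2,200,94.6)"
```

```text
time: 15.48
eef_pos: [453.3, -403.3, 21.2]
orientation: [0.994, 0.113, -0.0, 0.0]
ft_force: [-0.7, 0.6, 0.8]
opening: 39.6
t15.47 pos [ 453.3 -403.3   21.2] yaw 12.97 zaxis [ 0.e+00 -1.e-04 -1.e+00] open 39.6 q6 0.54 F [-0.7  0.6  0.8]
shift mm before turn [ 311.6 -347.4 -178.8] after turn [ 389.   257.7 -178.8] turn rad -1.4248
```

```bash
python3 -m pendant '[[0,0,-0.05,0,0,0,0],[0,0,-0.06,0,0,-0.178,0],[0,0,-0.06,0,0,-0.178,0],[0,0,0,0,0,-0.178,0],[0,0,0,0,0,-0.178,0],[0,0,0,0,0,-0.178,0],[0,0,0,0,0,-0.178,0],[0,0,0,0,0,-0.178,0],[0,0,0,0,0,-0.178,0]]' 25
python3 -c "
from h import *
delta(679,5.2,200,94.6)"
```

```text
time: 16.6
eef_pos: [453.2, -403.1, 190.9]
orientation: [0.676, 0.737, 0.0, -0.0]
ft_force: [-0.9, -1.3, -1.0]
opening: 39.6
t16.60 pos [ 453.2 -403.1  190.9] yaw 94.89 zaxis [-3.e-04  4.e-04 -1.e+00] open 39.6 q6 -0.89 F [-0.9 -1.3 -1. ]
shift mm before turn [387.5 259.8  -9.1] after turn [388.8 257.8  -9.1] turn rad 0.0051
```

```bash
python3 -m pendant '[[0.0485,0.0322,0,0,0,0.005,0],[0.0486,0.0322,0,0,0,0,0],[0.0486,0.0322,0,0,0,0,0],[0.0486,0.0322,0,0,0,0,0],[0.0486,0.0322,0,0,0,0,0],[0.0486,0.0322,0,0,0,0,0],[0.0486,0.0322,0,0,0,0,0],[0.0486,0.0322,0,0,0,0,0],[0,0,0,0,0,0,0],[0,0,0,0,0,0,0]]' 25
python3 - <<'E'
from h import *
import pickle
st=ctrl.observe();p,d=ctrl.camera("wrist");cv2.imwrite("pics/w6.png",p)
pickle.dump(st,open("pics/w6.pkl","wb"))
delta(679,5.2,21.2,94.6)
E
```

```text
time: 17.85
eef_pos: [680.6, 3.4, 190.7]
orientation: [0.68, 0.733, -0.0, -0.0]
ft_force: [0.3, -0.0, -0.2]
opening: 39.5
t17.90 pos [680.5   2.8 190.9] yaw 94.23 zaxis [-7.e-04 -2.e-04 -1.e+00] open 39.7 q6 -0.14 F [-0.8  0.1 -0.4]
shift mm before turn [  2.5  -1.4 169.7] after turn [  2.5  -1.3 169.7] turn rad -0.0065
```

View pics/w6.png

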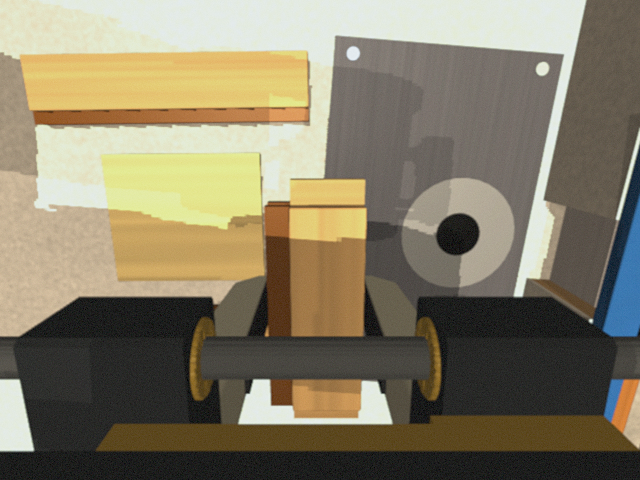

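The held top rail at (325,300) has its strip on the left, facing the panel. The panel's far edge runs (260,153) to (263,280), and the hinge stile lies parallel at (165,85). I'll check the far edge and the dark plate's height.

```bash
python3 - <<'E'
from h import *
import pickle
st=pickle.load(open("pics/w6.pkl","rb"));K,T=cam_pose("wrist",st)
P=ray(K,T,[(260,153),(263,280),(102,155),(120,281)],6);print(np.round(P,1));d=P[0]-P[1];a=np.arctan2(d[1],d[0])
print("far edge len",np.linalg.norm(d[:2]),"yaw",np.degrees(a)-90,"mid",P[:2].mean(0)); d=P[0]-P[2];print("left edge yaw",np.degrees(np.arctan2(d[1],d[0])), "centre",P.mean(0))
Q=ray(K,T,[(290,180),(365,180),(293,417),(359,417)],st["eef_pos"][2]-21.2+15);print("held tongue corners",np.round(Q,1))
print("plate edge",np.round(ray(K,T,[(334,60),(328,165)],0),1))
p,d=cv2.imread("pics/scene0.png"),np.load("pics/scene0.npy");K,T=cam_pose("scene")
for n in("scene",):
  for P0 in([690,60,0],[720,40,0],[720,-40,0],[640,-120,0],[690,150,0],[640,150,0]):
    u,v=np.round(proj(K,T,P0)[0]).astype(int);dd=np.median(d[v-1:v+2,u-1:u+2])
    q=np.array([(u-K[0,2])/K[0,0]*dd,-(v-K[1,2])/K[1,1]*dd,-dd])@T[:3,:3].T+T[:3,3];print(P0,(u,v),p[v,u],np.round(q,1))
E
```

```text
[[632.1  56.6   6. ]
 [639.3 -52.9   6. ]
 [503.3  45.4   6. ]
 [513.3 -63.2   6. ]]
far edge len 109.69887399744457 yaw 3.739602362546819 mid [635.67978148   1.85409753   6.        ]
left edge yaw 4.970148904901189 centre [571.99313769  -3.52030817   6.        ]
held tongue corners [[667.5  54.5 184.5]
 [696.4  56.7 184.5]
 [675.1 -51.3 184.5]
 [704.8 -49.1 184.5]]
plate edge [[686.5 132.3   0. ]
 [688.5  50.7   0. ]]
[690, 60, 0] (np.int64(407), np.int64(260)) [70 73 78] [691.3  59.5   1.5]
[720, 40, 0] (np.int64(409), np.int64(270)) [65 70 72] [719.2  39.2   0. ]
[720, -40, 0] (np.int64(387), np.int64(284)) [70 75 79] [ 7.196e+02 -3.910e+01  6.000e-01]
[640, -120, 0] (np.int64(342), np.int64(280)) [157 162 160] [ 6.386e+02 -1.186e+02 -4.000e-01]
[690, 150, 0] (np.int64(431), np.int64(245)) [110 116 113] [692.  149.1   2.7]
[640, 150, 0] (np.int64(417), np.int64(235)) [155 163 158] [639.9 149.2   0.9]
```

```bash
python3 -m pendant '[[0.0025,0,0.05,0,0,-0.0065,0],[0,0,0.05,0,0,0,0],[0,0,0.04,0,0,0,0],[0,0,0.02,0,0,0,0],[0,0,0.006,0,0,0,0],[0,0,0.003,0,0,0,0],[0,0,0,0,0,0,0],[0,0,0,0,0,0,0]]' 25
python3 -c "
from h import *
delta(680.4,5.2,21.2,94.6)"
```

```text
time: 18.9
eef_pos: [681.3, 6.2, 23.1]
orientation: [0.678, 0.735, 0.0, 0.001]
ft_force: [-0.2, -0.4, -0.7]
opening: 39.5
t18.90 pos [681.3   6.2  23.1] yaw 94.65 zaxis [ 1.4e-03 -1.0e-04 -1.0e+00] open 39.5 q6 -0.14 F [-0.2 -0.4 -0.7]
shift mm before turn [-1.  -1.   1.9] after turn [-1.  -1.   1.9] turn rad 0.0008
```

```bash
python3 -m pendant '[[-0.0005,-0.0005,0.001,0,0,0,0],[0,0,0.0005,0,0,0,0],[0,0,0,0,0,0,0.56],[0,0,0,0,0,0,0.56],[0,0,0,0,0,0,0.56],[0,0,-0.02,0,0,0,0.56],[0,0,-0.06,0,0,0,0.8],[0,0,-0.06,0,0,0,1],[0,0,-0.04,0,0,0,1]]' 25
python3 -m pendant '[[0,0,0,0,0,-0.174,1],[0,0,0,0,0,-0.174,1],[0,0,0,0,0,-0.174,1],[0,0,0,0,0,-0.174,1],[0,0,0,0,0,-0.174,1],[0,0,0,0,0,-0.174,1],[0,0,0,0,0,-0.174,1],[0,0,0,0,0,-0.174,1],[0,0,0,0,0,-0.174,1],[0,0,0,0,0,-0.174,1]]' 
python3 -c "
from h import *
delta(452,400,200,194.4)"
```

```text
time: 20.02
eef_pos: [681.0, 5.7, 205.6]
orientation: [0.678, 0.735, 0.001, 0.002]
ft_force: [0.6, 0.2, 0.5]
opening: 77.5
time: 21.28
eef_pos: [680.4, 5.7, 202.2]
orientation: [-0.128, 0.992, -0.0, 0.001]
ft_force: [-0.4, -0.6, -0.4]
opening: 93.0
t21.27 pos [680.4   5.7 202.2] yaw -165.34 zaxis [ 1.3e-03 -1.0e-04 -1.0e+00] open 93.0 q6 -1.89 F [-0.4 -0.6 -0.4]
shift mm before turn [121.2 439.3   2.2] after turn [123.2 438.7   2.2] turn rad 0.0046
```

```bash
python3 -m pendant '[[0.0152,0.0549,0,0,0,0,1],[0.0152,0.0549,0,0,0,0,1],[0.0152,0.0549,0,0,0,0,1],[0.0152,0.0549,0,0,0,0,1],[0.0152,0.0549,0,0,0,0,1],[0.0152,0.0549,0,0,0,0,1],[0.0152,0.0549,0,0,0,0,1],[0.0152,0.0549,0,0,0,0,1],[0,0,0,0,0,0,1],[0,0,0,0,0,0,1]]'
python3 - <<'E'
from h import *
import pickle
st=ctrl.observe();p,d=ctrl.camera("wrist");cv2.imwrite("pics/w7.png",p)
pickle.dump(st,open("pics/w7.pkl","wb"))
delta(452,400,21,194.4)
K,T=cam_pose("wrist",st);q=proj(K,T,[[452,400,19]]);print(q);u,v=q[0]
for S in(90,110): rects(p,K,T,(int(u)-70,int(v)-110,int(u)+70,330),19,(5,S,30))
E
```

```text
time: 22.52
eef_pos: [454.0, 400.9, 201.6]
orientation: [-0.125, 0.992, 0.0, 0.0]
ft_force: [-0.3, -0.2, 0.1]
opening: 93.1
t22.57 pos [454.4 400.4 201.4] yaw -165.70 zaxis [ 7.e-04  3.e-04 -1.e+00] open 93.1 q6 -1.17 F [ 0.3 -0.3 -0.5]
shift mm before turn [  2.4   0.2 180.4] after turn [  2.4   0.2 180.4] turn rad -0.0018
[[314.24006936 217.5639255 ]]
centre [447.2 401.1] size [107.4  63.4] ang 14.45 px [[356, 147], [278, 147], [281, 273], [353, 273]]
centre [447.1 401.1] size [105.8  62.9] ang 14.41 px [[356, 148], [278, 148], [281, 272], [353, 272]]
```

View pics/w7.png

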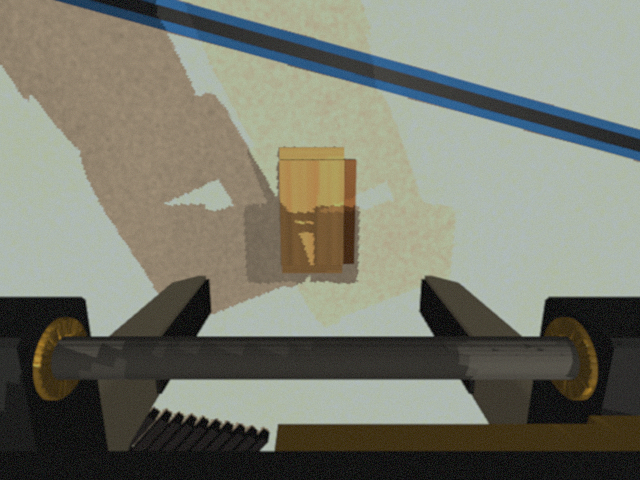

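The bottom rail is at (317,210), 107 × 63 mm, with its strip on picture right, world +y. I grasp it with this orientation so that a single -99° turn brings the strip towards the panel.

```bash
python3 -m pendant '[[0.0045,0.0015,0.05,0,0,0,1],[0,0,0.057,0,0,0,1],[0,0,0.045,0,0,0,1],[0,0,0.02,0,0,0,1],[0,0,0.007,0,0,0,1],[0,0,0.001,0,0,0,1],[0,0,0,0,0,0,1],[0,0,0,0,0,0,1]]' 25
python3 -c "
from h import *
delta(449.5,401,21,194.4)"
python3 -m pendant '[[0,0,0,0,0,0,0],[0,0,0,0,0,0,0],[0,0,0,0,0,0,0],[0,0,0,0,0,0,0]]' 25
python3 -c "
from h import *
delta(448.6,-13.3,200,94.6)"
```

```text
time: 23.58
eef_pos: [449.5, 401.8, 21.7]
orientation: [-0.125, 0.992, 0.0, 0.001]
ft_force: [-0.8, -0.3, -0.0]
opening: 93.4
t23.57 pos [449.5 401.8  21.7] yaw -165.66 zaxis [ 1.2e-03  9.0e-04 -1.0e+00] open 93.4 q6 -1.17 F [-0.8 -0.3 -0. ]
shift mm before turn [ 0.2 -0.8  0.7] after turn [ 0.2 -0.8  0.7] turn rad -0.0010
time: 24.08
eef_pos: [449.1, 401.4, 20.7]
orientation: [-0.125, 0.992, -0.0, -0.0]
ft_force: [0.8, -0.3, -0.1]
opening: 64.0
t24.07 pos [449.1 401.4  20.7] yaw -165.66 zaxis [-1.e-04 -1.e-04 -1.e+00] open 64.0 q6 -1.17 F [ 0.8 -0.3 -0.1]
shift mm before turn [ 103.1 -401.7 -179.3] after turn [-413.4  -33.7 -179.3] turn rad 1.7408
```

```bash
python3 -m pendant '[[0,0,-0.05,0,0,0.1741,0],[0,0,-0.06,0,0,0.1741,0],[0,0,-0.06,0,0,0.1741,0],[0,0,0,0,0,0.1741,0],[0,0,0,0,0,0.1741,0],[0,0,0,0,0,0.1741,0],[0,0,0,0,0,0.1741,0],[0,0,0,0,0,0.1741,0],[0,0,0,0,0,0.1741,0],[0,0,0,0,0,0.1741,0]]' 25
python3 -m pendant '[[-0.0517,-0.0042,0,0,0,0,0],[-0.0517,-0.0042,0,0,0,0,0],[-0.0517,-0.0042,0,0,0,0,0],[-0.0517,-0.0042,0,0,0,0,0],[-0.0517,-0.0042,0,0,0,0,0],[-0.0517,-0.0042,0,0,0,0,0],[-0.0517,-0.0042,0,0,0,0,0],[-0.0517,-0.0042,0,0,0,0,0],[0,0,0,0,0,0,0],[0,0,0,0,0,0,0]]'
python3 - <<'E'
from h import *
import pickle
st=ctrl.observe();p,d=ctrl.camera("wrist");cv2.imwrite("pics/w8.png",p)
pickle.dump(st,open("pics/w8.pkl","wb"))
delta(448.6,-13.3,20.7,94.6)
E
```

```text
time: 25.32
eef_pos: [448.9, 401.4, 190.4]
orientation: [0.68, 0.733, -0.0, -0.0]
ft_force: [-0.6, 0.2, -0.8]
opening: 63.7
time: 26.58
eef_pos: [448.5, -13.2, 190.6]
orientation: [0.678, 0.735, 0.0, -0.0]
ft_force: [0.4, 0.1, -1.1]
opening: 63.4
t26.62 pos [448.5 -12.8 190.6] yaw 94.61 zaxis [-2.e-04  2.e-04 -1.e+00] open 63.7 q6 -0.21 F [ 0.8 -0.3 -1.6]
shift mm before turn [ -0.5   0.  169.9] after turn [ -0.5   0.  169.9] turn rad 0.0003
```

View pics/w8.png

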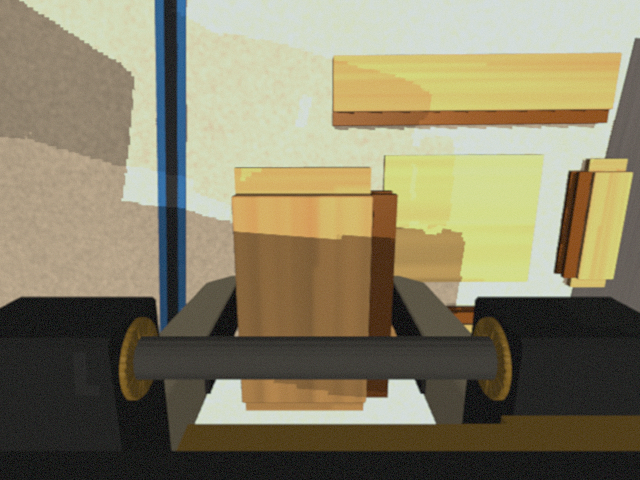

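The held bottom rail at (310,290) has its strip towards the panel at (460,215). The hinge stile and top rail are in place with their strips facing the panel. Lowering and releasing.

```bash
python3 -m pendant '[[0,0,0.05,0,0,0,0],[0,0,0.05,0,0,0,0],[0,0,0.04,0,0,0,0],[0,0,0.02,0,0,0,0],[0,0,0.006,0,0,0,0],[0,0,0.003,0,0,0,0],[0,0,0.001,0,0,0,0],[0,0,0,0,0,0,0]]' 25
python3 -c "
from h import *
delta(448.6,-13.4,20.7,94.6)"
python3 -m pendant '[[0,0,0,0,0,0,0.8],[0,0,0,0,0,0,0.8],[0,0,0,0,0,0,0.8],[0,0,-0.02,0,0,0,0.8],[0,0,-0.06,0,0,0,1],[0,0,-0.06,0,0,0,1],[0,0,-0.06,0,0,0,1]]' 25
python3 -c "
from h import *
delta(530,-5,520,94.6)"
```

```text
time: 27.62
eef_pos: [449.0, -13.5, 21.2]
orientation: [0.678, 0.735, 0.0, 0.0]
ft_force: [0.5, -0.5, -1.0]
opening: 63.2
t27.62 pos [449.  -13.5  21.2] yaw 94.59 zaxis [ 1.1e-03 -1.0e-04 -1.0e+00] open 63.2 q6 -0.21 F [ 0.5 -0.5 -1. ]
shift mm before turn [ 0.1 -0.4  0.5] after turn [ 0.1 -0.4  0.5] turn rad -0.0002
time: 28.5
eef_pos: [448.2, -13.5, 222.7]
orientation: [0.678, 0.735, 0.0, 0.0]
ft_force: [0.5, 0.3, -0.0]
opening: 92.5
t28.50 pos [448.2 -13.5 222.7] yaw 94.58 zaxis [ 1.e-04 -0.e+00 -1.e+00] open 92.5 q6 -0.21 F [ 0.5  0.3 -0. ]
shift mm before turn [   1.9   82.2 -297.3] after turn [   1.9   82.2 -297.3] turn rad -0.0004
```

```bash
python3 -m pendant '[[-0.016,0.028,-0.05,0,0,0,1],[-0.016,0.028,-0.05,0,0,0,1],[-0.016,0.028,-0.05,0,0,0,1],[-0.016,0.028,-0.05,0,0,0,1],[0,0,0,0,0,0,1],[0,0,0,0,0,0,1]]'
python3 - <<'E'
from h import *
import pickle
st=ctrl.observe();p,d=ctrl.camera("wrist");cv2.imwrite("pics/w9.png",p)
pickle.dump(st,open("pics/w9.pkl","wb"));print(st["eef_pos"],np.degrees(yaw(st)))
for n in("scene","side"):
    q,d=ctrl.camera(n); cv2.imwrite(f"pics/{n}1.png",q)
K,T=cam_pose("wrist",st);print(np.round(proj(K,T,[[570,-3.6,6],[561,100.5,19],[578,-108.4,19],[680,5.2,19],[448.6,-13.4,19]])))
E
```

```text
time: 29.25
eef_pos: [564.9, -68.2, 419.5]
orientation: [0.678, 0.735, -0.0, -0.001]
ft_force: [-1.6, 0.0, -0.5]
opening: 93.0
[564.90548965 -68.22696624 419.4739359 ] 94.58268073090225
[[322. 142.]
 [322.  58.]
 [322. 220.]
 [405. 142.]
 [231. 143.]]
```

View pics/w9.png

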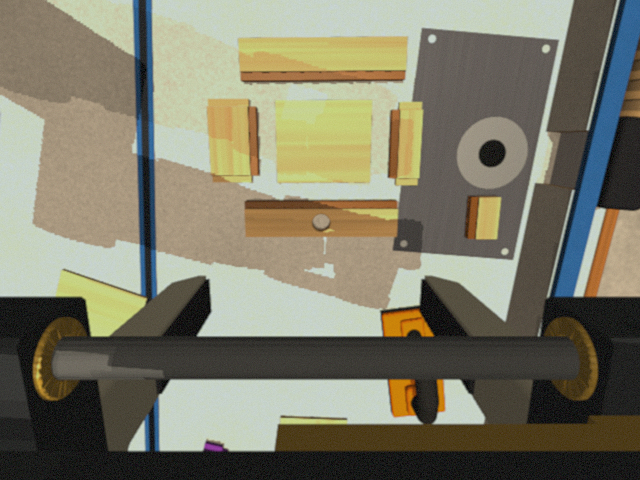

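The top-down view shows the panel at (323,141), framed by the hinge stile (322,60), pull stile with hole (322,219), top rail (407,143) and bottom rail (231,140). All dark strips face inward. Next I check it numerically.

```bash
python3 - <<'E'
from h import *
import pickle
st=pickle.load(open("pics/w9.pkl","rb"));p=cv2.imread("pics/w9.png");K,T=cam_pose("wrist",st)
S={'panel':((266,92,379,190),6),'hinge':((230,30,415,88),18),'pull':((238,196,402,240),18),'top':((386,96,428,190),17),'bottom':((203,94,262,187),17)}
def rep(name,p,K,T,lo,S):
    r={}
    for k,(roi,z) in S.items(): print(k,end=" ");r[k]=rects(p,K,T,roi,z,lo,k=2)
    c=np.array(r['panel'][0]);a=np.radians(4.6);u=np.array([np.cos(a),np.sin(a)]);v=np.array([-u[1],u[0]])
    for k in r:print(name,k,"along %.1f across %.1f"%((np.array(r[k][0])-c)@u,(np.array(r[k][0])-c)@v))
rep("wrist",p,K,T,(5,95,30),S)
C={'panel':[570,-4,6],'hinge':[561,100.5,19],'pull':[578,-108.4,19],'top':[680,5.2,19],'bottom':[448.6,-13.4,19]}
dim={'panel':(65,55),'hinge':(107,25),'pull':(107,25),'top':(20,55),'bottom':(32,55)}
for n in("scene","side"):
    p=cv2.imread(f"pics/{n}1.png");K,T=cam_pose(n);a=np.radians(4.6);S2={}
    for k in C:
        q=np.vstack([proj(K,T,np.array([C[k][0]+(i*(dim[k][0]+5))*np.cos(a)-j*(dim[k][1]+5)*np.sin(a),C[k][1]+i*(dim[k][0]+5)*np.sin(a)+j*(dim[k][1]+5)*np.cos(a),z])) for i in(-1,1) for j in(-1,1) for z in (0,C[k][2])])
        S2[k]=(tuple(np.r_[q.min(0),q.max(0)].astype(int)),C[k][2])
    rep(n,p,K,T,(8,50,50),S2)
E
```

```text
panel centre [573.   -4.8] size [128.4 107.8] ang 4.56 px [[277, 102], [278, 183], [370, 183], [373, 102]]
hinge centre [562.6  98.1] size [212.7  51.2] ang 5.06 px [[239, 39], [241, 82], [406, 81], [407, 38]]
pull centre [ 578.3 -107.9] size [215.4  51.4] ang 4.57 px [[244, 201], [246, 237], [398, 237], [400, 201]]
top centre [682.4   1.3] size [ 41.4 108.5] ang 4.79 px [[392, 103], [389, 186], [419, 186], [424, 103]]
bottom centre [452.  -12.4] size [ 65.6 106.8] ang 4.56 px [[207, 100], [212, 182], [260, 182], [257, 100]]
wrist panel along 0.0 across 0.0
wrist hinge along -2.1 across 103.4
wrist pull along -3.0 across -103.2
wrist top along 109.5 across -2.7
wrist bottom along -121.2 across 2.1
panel centre [573.9  -2.9] size [137.1 115. ] ang 4.46 px [[356, 222], [326, 241], [363, 269], [393, 247]]
hinge centre [567.7  93.3] size [224.3  66.1] ang 5.08 px [[363, 200], [347, 210], [408, 252], [424, 240]]
pull centre [ 579.8 -133.9] size [243.1 105. ] ang 2.23 px [[308, 230], [277, 248], [340, 302], [371, 281]]
top centre [690.7  -5.3] size [ 50.8 117.1] ang 4.52 px [[397, 250], [3
[... 327 characters left out ...]
ntre [570.2 -10. ] size [138.6 118.5] ang 5.06 px [[307, 226], [318, 254], [363, 243], [350, 216]]
hinge centre [559.5  83.7] size [217.9  71.2] ang 4.74 px [[287, 211], [293, 226], [361, 211], [353, 196]]
pull centre [ 573.8 -122. ] size [121.4 227.7] ang 76.91 px [[304, 275], [386, 275], [383, 243], [306, 243]]
top centre [677.8 -12.5] size [ 53.5 121.6] ang 3.50 px [[355, 214], [368, 242], [385, 238], [371, 211]]
bottom centre [444.1 -29.4] size [132.1  88.3] ang 76.87 px [[278, 260], [309, 260], [310, 227], [281, 227]]
side panel along 0.0 across 0.0
side hinge along -3.1 across 94.2
side pull along -5.4 across -111.9
side top along 107.0 across -11.1
side bottom along -127.3 across -9.2
```

```bash
python3 -c "
from station import ctrl
print(ctrl.observe()['time'],ctrl.finish_job())"
```

```text
the job is handed in; nothing more can be done
29.4 None
```

All four frame parts are laid out around the leftmost panel with their routed edges facing it, and the job was handed in at 29.4 s. I placed them in the order hinge stile, pull stile, top rail, bottom rail. I left the panel, test piece, push block, featherboard and look-alikes alone.

The last wrist-camera check, taken from straight above, gave:

| Part | Gap to panel (mm) | Off centre along its side (mm) | Yaw |
|---|---|---|---|
| Hinge stile (left) | about 23.4 | 2.1 | 5.1° |
| Pull stile (right) | about 23.2 | 3.0 | 4.6° |
| Top rail (far end) | about 24.5 | 2.7 | 4.8° |
| Bottom rail (near end) | about 24.2 | 2.1 | 4.6° |

The panel itself measured 4.6°, so every part is square to it within about 0.5°. The wrist camera is only good to about 2–3 mm, so these gaps and offsets are that uncertain.

The same check on the scene and side cameras disagreed by up to about 27 mm. Shadows and visible side faces spoiled their outlines (a 243 × 105 mm blob for the 214 × 50 mm pull stile, for example), so I did not rely on them.

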